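Lock down a spring valve plunger before coating

ROBOT

A 6-joint arm with a two-finger parallel gripper is mounted at the origin on the work surface. World frame = base frame: x ahead of the robot, y to its left, z up, the work surface at z = 0. Lengths are in m, angles in rad, forces in N, time in s.
With the tool pointing down it reaches from about 0.35 to 1 m from the base axis. Payload 7.1 kg.
Tool frame: the origin (TCP) lies at the very end of the fingers, on their centre line; the grasp point (between the pads) lies 19 mm behind it (r.pinch_z is the distance from the TCP to the grasp point, in m); z points along the fingers, y is the line along which they close (so a half turn about z gives the same grasp; the last joint's range is limited). The gripper opens to 85 mm and grips with 20 to 120 N. Pads are 22 mm wide; open, the fingers measure 114 mm over their backs; the gripper's body (76 mm by 85 mm) begins 54 mm behind the grasp point. The pads swing forward as they close: fully open they stand 13 mm farther back than shut.
Start: joints at [1.302, 0.423, 1.63, -0, 1.089, -0.019], TCP at [0.154, 0.606, 0.231] pointing down, gripper open.
Joint ranges: [-3, 3], [-0.9, 2.11], [0.09, 2.58], [-1.31, 4.45], [0.11, 2.69], [-2.54, 2.54]. Speed limits (rad/s): [2.39, 2.39, 3.01, 3.14, 3.14, 3.14].

INTERFACE

Orientations are given as a unit quaternion [w, x, y, z].
In Python, from workcell import r, viewer gives the robot as it stands. The module is installed in compiled form; this text tells all that it offers.
- The arm moves only by the shell command python3 -m pendant 'ROWS' [OPENING] [FORCE]. ROWS is JSON, a list that holds one entry, the list of rows, each a list of 6 numbers: the shift along the world's x, y, z each as a share of 50 mm, from -1 to 1, then the turn, a rotation vector about the world's x, y, z each as a share of 6 degrees, from -1 to 1. In form: [[[dx, dy, dz, ax, ay, az], ...]]. A call has 1 to 10 rows; each row shifts and turns the commanded pose from where the row before left it; what a row does not reach is not made up. A row lasts 1/10 s, in which the tool goes at most 50 mm and 8.59 degrees, less where a joint would pass 70% of its speed; a pose out of reach is approached as far as the arm can. A call with a number of a shift or a turn outside -1 to 1 is refused whole. A call with a gripper value outside its range is refused whole. OPENING is the closure, from 0 (fully open) to 1 (shut), set as the call begins (- or left out, the last holds). The fingers move at their own pace and stop on an object; FORCE is the grip in N (left out, the last holds). Time passes only in rows, so rows that do not move let the fingers close. It gives the time, the measured TCP pose, the force, the opening and the grip force at its end, in the units of the state.
- r.get_obs(): the state, without advancing time (a new reading comes with each control period).
- viewer.get_image(name): name is "side" or "top"; returns (picture, depth): 480x640x3 uint8, red, green, blue; 480x640 float32, m along the optical axis (not along the pixel's ray), 0 where there is no reading.
- viewer.camera_model(name): a dict with "mtx" (3x3 intrinsics, pixels), "k1" (the pictures are not rectified: a ray, as slopes to the right and down, at radius r is drawn at 1 + k1 r^2 times it, then the intrinsics apply), "origin" and "attitude" of the camera in the world. Camera axes: x right, y up, looking along -z (the intrinsics and any distortion apply to the point x, -y, -z); pixel columns grow to the right and rows downward; lengths in m; the calibration is good to about 2 mm. A picture is of the moment at which its call begins. camera_model takes no time and is no camera call.
- r.hand_in(): hands the job in; it is judged then, once.
The state is a dict: "clock": time; "joint_positions": joint angles; "joint_vel": joint speeds; "effort": joint torques, N m; "tool_pos": TCP position; "eef_rot": TCP orientation; "ft_force": force on the tool from outside, world axes, zero at the start; "wrist_torque": the same for the moment, N m; "gripper_width": finger opening in m; "grasp_force": force on a finger pad.
Only numpy, scipy, OpenCV 4.12 (cv2) and the standard library are available. Lean on these libraries where they do the work, as an engineer would, in place of code of your own. Each camera call takes 0.05 s, during which the arm holds its last target. There are 200 camera calls.

TASK

Before this valve goes to coating, its brass spring plunger has to be locked down. Take the orange keeper, set its ears in the gaps of the steel shoe on the valve's neck, press the plunger down with it until it is home, slide the keeper under the lips up to the end and let it spring up into its pockets, so that it stays there upright and holds the plunger in. Feel your way, because the shoe's height is only roughly known: never let the keeper bear on the valve with more than 35 N, and leave the other things on the bench alone.

Things in the scene. Friction and masses are not known exactly. Their poses are not given: they have to be found in the camera images.
- keeper: Keeper: loose orange piece standing on its flat foot. Foot plate 50 mm (own x) x 24 mm (y) x 6 mm, with four ears: at x = -19 and +19 mm a crossbar 12 mm (x) x 44 mm (y) x 6 mm. From the plate's middle rises a grip block 26 (x) x 22 (y) mm, top 72 mm above the foot's underside. Same after half a turn. 0.10 to 0.17 kg. Origin: centre of the foot's underside.
- keeper_mid (a point): Middle of the keeper, on its axis, 36 mm above the foot's underside; axes as keeper. Grip it in the upper part, fingertips at least 22 mm above the foot's underside, so that the fingers clear the shoe.
- valve: Fixed cast aluminium valve, bulb 92 mm across, on a black nest plate 130 (x) x 110 (y) x 12 mm; teal masked outlet flange on its +y side (64 mm out, 89 mm high). On its neck sits the steel shoe. Origin: on the bench, on the vertical plunger axis. Own +x: the way the keeper is slid home.
- neck (a point): Nominal centre of the steel shoe's floor, on the plunger axis, 104 mm above the bench; axes as valve. The shoe is clamped by hand: its REAL floor lies anywhere from 8 mm below to 8 mm above this (fixed, not measured; x, y are exact). Channel x = -45 to 39 mm, side walls at y = -24 and 24, 16 mm high. Two lips reach in from the sides, leaving 28 mm between them; top 16 mm above the floor.
- shoe_entry (a point): Where the keeper goes in: x = -13 mm, y = 0 from neck, same nominal height and axes. With the keeper's centre here and its x along the channel, its ears (12 mm) drop through the four 18 mm gaps in the lips (x = -41 to -23 and -3 to 15 mm from neck). A wall closes the channel at x = -45 to -41.
- shoe_seat (a point): Where the keeper's centre must end: x = +8.5 mm from neck, same nominal height and axes. On the way its ears pass under 5 mm low bars, underside 8 mm above the real floor, so the foot must be under 2 mm above it. Here the ears lie in pockets, roof 13 mm: the spring lifts the foot to 7 mm and the bars stop it sliding back. An end stop 1.5 mm further on halts the keeper.
- plunger (a joint): How far the brass plunger (20 mm across, on the axis of neck) is pushed in, m. 0: out, its flat top 14 mm above the shoe's real floor. 0.014: flush with it, and the keeper's foot then meets the floor, which is rigid. The keeper slides freely from 0.012 to 0.014; locked by the seated keeper: about 0.007. Spring: 4 N at 0, 8.5 N at 0.007, 12.6 N at 0.014.
- tape: Bystander: cream roll of masking tape lying flat, 104 mm across, 20 mm high. Origin: underside centre. Leave it where it is.
- knife: Bystander: black and orange hobby knife lying down, about 150 mm long, 16 mm thick. Origin: underside centre. Leave it where it is.
- knife_b: Bystander: a second such hobby knife. Origin: underside centre. Leave it where it is.
- tweezers: Bystander: steel tweezers lying flat, 125 mm long, 6 mm high. Origin: underside centre. Leave it where it is.
- casting: Bystander: spare cast elbow with a teal ring on its side outlet, standing on its foot, 92 mm across, 82 mm high. Origin: underside centre. Leave it where it is.
- nut: Bystander: steel ring nut, 48 mm across, 16 mm high. Origin: underside centre. Leave it where it is.
- pot: Bystander: white plastic pot, 72 mm across, 60 mm high. Origin: underside centre. Leave it where it is.

How it is judged:
On the way:
1. the keeper, over the shoe, has pressed the plunger home (at least 11 mm in) (value of joint plunger above 0.011 m and contact force between keeper and valve above 3 N and horizontal distance between keeper_mid and neck below 0.022 m), for 0.1 s.
At the end, for the whole second after the job is handed in: The keeper stands upright (within 0.1 rad) and still in the shoe, its centre 5.5 to 11.5 mm along +x from the plunger axis and within 4 mm across, and the plunger is held 5.0 to 8.8 mm in by it (ears seated in the pockets) (value of joint plunger between 0.005 and 0.0088 m and x of keeper_mid in the frame of neck between 0.0055 and 0.0115 m and y of keeper_mid in the frame of neck between -0.004 and 0.004 m and angle between keeper_mid's own z axis and vertical below 0.1 rad and linear speed of keeper below 0.01 m/s); the robot touches nothing.
It fails at once if the keeper bears on the valve with more than 35 N (contact force between keeper and valve above 35 N).
It fails at once if a bystander is moved more than 20 mm (distance of any of tape, knife, knife_b, tweezers, casting, nut, pot from where it was at the start of the episode above 0.02 m).
It also fails if it takes over 64 s, if anything falls off the work surface, if the arm or the gripper's body presses on something with over 40 N, if the wrist force passes 120 N, or if a joint passes its speed limit or range.

## Working session

There is one attempt and no reset: what is moved stays moved. The work goes in short steps, Python scripts to look and compute and a shell command to move; the robot and the scene stay as the last step left them, time stands still between calls to the robot, and variables do not carry over. Pictures are saved under pics/ and viewed, at most 10 in all, crops included, and the job is handed in when it is done.

```bash
mkdir -p pics; cat > h.py <<'E'
import numpy as np, cv2
from scipy.spatial.transform import Rotation as R
from workcell import r, viewer
def rot(a):
    a=np.array(a,float)
    return a if a.shape==(3,3) else R.from_quat(np.roll(a.ravel(),-1)).as_matrix()
def cloud(n,d):
    m=viewer.camera_model(n);K=np.array(m["mtx"]);k=m["k1"]
    v,u=np.mgrid[0:480,0:640].astype(float)
    p=cv2.undistortPoints(np.stack([u,v],-1).reshape(-1,1,2),K,np.array([k,0,0,0,0.])).reshape(480,640,2)
    c=np.stack([p[...,0]*d,-p[...,1]*d,-d],-1)
    w=c@rot(m["attitude"]).T+np.array(m["origin"]); w[d<=0]=np.nan
    return w
E
python3 - <<'E'
from h import *
for n in("side","top"):
    im,d=viewer.get_image(n);cv2.imwrite(f"pics/{n}0.png",im[...,::-1]);np.save(n+"0.npy",np.concatenate([im,cloud(n,d)],-1));print(viewer.camera_model(n))
o=r.get_obs();print(o)
E
```

```text
{'mtx': array([[576.07523425,   0.        , 322.29185096],
       [  0.        , 576.07523425, 237.47302755],
       [  0.        ,   0.        ,   1.        ]]), 'k1': -0.06357470610208608, 'origin': array([ 0.12895445, -0.70785517,  1.03727848]), 'attitude': array([ 0.90328778,  0.33715137, -0.09868362, -0.24629593])}
{'mtx': array([[600.82370994,   0.        , 313.61900452],
       [  0.        , 600.82370994, 245.08903459],
       [  0.        ,   0.        ,   1.        ]]), 'k1': -0.09907920534096731, 'origin': array([0.47041037, 0.00842583, 1.10775769]), 'attitude': array([-0.70548877, -0.02993707,  0.03723007,  0.7071091 ])}
{'clock': 0.1, 'joint_positions': array([ 1.30201469e+00,  4.23773129e-01,  1.63064700e+00,  6.57662988e-06,
        1.08860462e+00, -1.89822062e-02]), 'joint_vel': array([ 7.72698924e-05, -2.54381685e-03, -3.20662260e-03,  1.25816283e-04,
        9.33447924e-04,  1.98055229e-03]), 'effort': array([ 3.45912269e-05, -5.58424795e+01, -2.82447177e+01,  3.69061667e-06,
        3.08389404e-03,  1.41675676e-05]), 'tool_pos': array([0.15433142, 0.60511272, 0.23060486]), 'eef_rot': array([-1.05553313e-04,  1.24576715e-01,  9.92209720e-01, -7.08230408e-04]), 'ft_force': array([-0.09458978,  1.16490321,  0.14719731]), 'wrist_torque': array([-0.02830509, -0.07001495, -0.03977993]), 'grasp_force': 0.0, 'gripper_width': 0.08538491833588525}
```

View pics/side0.png

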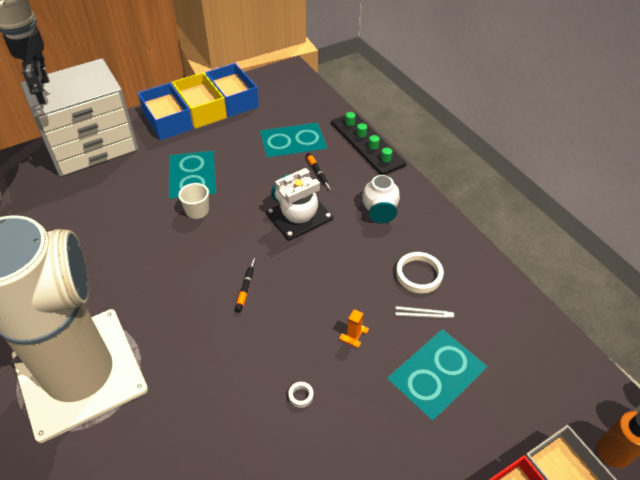

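View pics/top0.png

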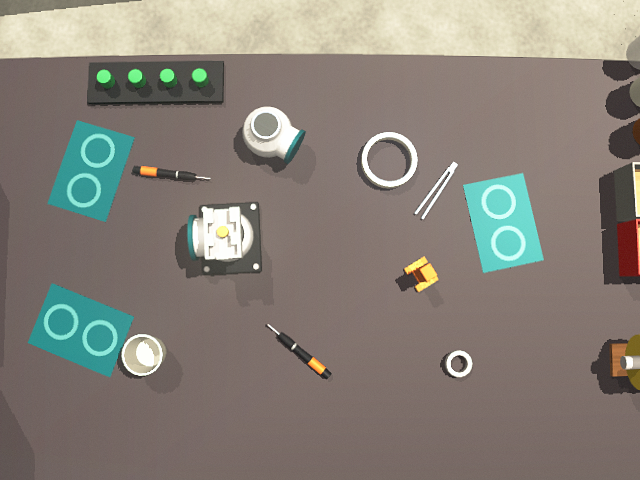

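Side view: keeper at about (355,330), valve with shoe at (298,195). Top view: keeper (421,274), valve (225,235) with its flange to the left (world +y), so the channel's +x runs roughly up the picture. Next I measure both and enlarge the top view.

```bash
python3 - <<'E'
from h import *
T=np.load("top0.npy");S=np.load("side0.npy")
im=T[...,:3].astype(np.uint8)[...,::-1].copy()
a=cv2.resize(im[180:300,170:290],(400,400),interpolation=cv2.INTER_CUBIC);b=cv2.resize(im[240:310,385:455],(400,400),interpolation=cv2.INTER_CUBIC)
cv2.imwrite("pics/crop.png",np.hstack([a,b]))
def rect(q): return cv2.minAreaRect((q[:,:2]*1000).astype(np.float32))
for n,A,box in(("top",T,(240,310,385,455)),("side",S,(300,360,330,380))):
    c=A[box[0]:box[1],box[2]:box[3]].reshape(-1,6)
    o=(c[:,0]>130)&(c[:,2]<90)&(c[:,0]-c[:,2]>80)&~np.isnan(c[:,3])
    q=c[o,3:]
    t=q[q[:,2]>.064]; f=q[(q[:,2]<.014)]
    print(n,len(q),"top",t.mean(0),np.median(t[:,2]),rect(t),"foot",len(f),f.mean(0),rect(f), "all",rect(q))
for n,A,box in(("top",T,(190,285,170,275)),("side",S,(160,245,260,340))):
    c=A[box[0]:box[1],box[2]:box[3]].reshape(-1,6);q=c[:,3:]
    y=(c[:,0]-c[:,2]>60)&(c[:,0]>140);print(n,"plunger",y.sum(),np.nanmean(q[y],0),np.nanmedian(q[y],0))
    s=q[(q[:,2]>.108)&(q[:,2]<.135)];print("shoe",len(s),rect(s),np.histogram(s[:,2],bins=14))
    p=q[(q[:,2]>.007)&(q[:,2]<.018)];print("plate",len(p),rect(p))
E
```

```text
top 113 top [ 0.51912899 -0.19510729  0.06926414] 0.06954397556281577 ((521.57958984375, -200.43875122070312), (24.900405883789062, 20.414962768554688), 31.493057250976562) foot 68 [ 0.51970799 -0.19101437  0.00388582] ((522.9794311523438, -201.06961059570312), (48.129150390625, 45.92749786376953), 33.62674331665039) all ((522.9794311523438, -201.06961059570312), (48.129150390625, 45.92749786376953), 33.62674331665039)
side 571 top [ 0.52150731 -0.20213154  0.07167491] 0.07188100412753051 ((521.7000122070312, -201.01702880859375), (27.91343116760254, 23.27887535095215), 35.521522521972656) foot 256 [ 0.5181355  -0.20520504  0.00473043] ((535.6070556640625, -189.31097412109375), (91.88092041015625, 50.965240478515625), 37.12278747558594) all ((535.6070556640625, -189.31097412109375), (91.88092041015625, 50.965240478515625), 37.12278747558594)
top plunger 109 [0.58812842 0.15012175 0.11627643] [0.5884462  0.15020833 0.11639181]
shoe 904 ((585.2676391601562, 151.02835083007812), (84.47381591796875, 61.126609802246094), 2.921499252319336) (array([ 13,   7,  17,  16,  23,  84, 173, 212, 1
[... 229 characters left out ...]
12645031]))
plate 1694 ((588.1173706054688, 150.2557373046875), (130.36647033691406, 109.2264633178711), 2.97546648979187)
side plunger 86 [0.62722625 0.19786644 0.08310935] [0.59261609 0.15472052 0.11451979]
shoe 545 ((585.5177001953125, 151.7560272216797), (86.25570678710938, 66.90843200683594), 3.6780543327331543) (array([24, 24, 23, 22, 26, 42, 42, 60, 81, 81, 61, 41, 13,  5]), array([0.108005  , 0.1092002 , 0.11039539, 0.11159059, 0.11278579,
       0.11398099, 0.11517619, 0.11637139, 0.11756658, 0.11876178,
       0.11995698, 0.12115218, 0.12234738, 0.12354257, 0.12473777]))
plate 1081 ((613.6574096679688, 202.59886169433594), (269.78936767578125, 169.0117645263672), 69.41152954101562)
```

View pics/crop.png

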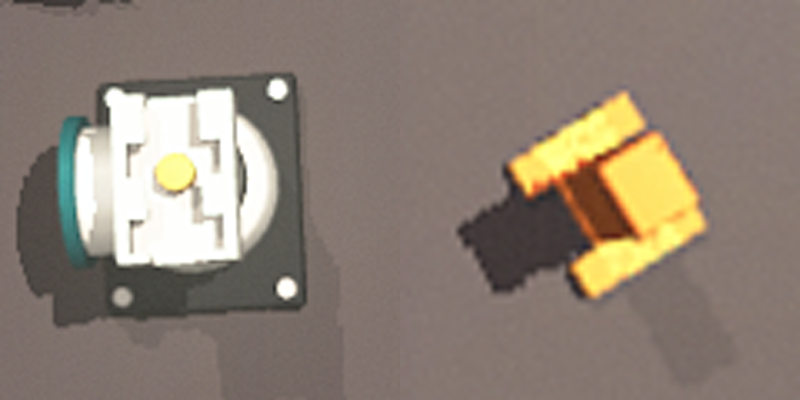

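The crop confirms the ear gaps, with the plunger at crop (175,172). The valve is at (0.588, 0.150) with yaw about +3°. The keeper is at (0.522, -0.201) with its x axis at about 33°. I'll grip along keeper x so the pads resist tilt, which puts tool y at 33° (it is at 75.7° now).

```bash
cat > st.py <<'E'
from h import *
o=r.get_obs();M=rot(o["eef_rot"]);print("t",o["clock"],"tcp",(o["tool_pos"]*1000).round(1),"yaw_y",np.degrees(np.arctan2(M[1,1],M[0,1])).round(2),"zaxis",M[:,2].round(4),"F",o["ft_force"].round(2),"M",o["wrist_torque"].round(2),"w",o["gripper_width"],"g",o["grasp_force"])
E
python3 -m pendant '[[[0.37,-0.8,0,0,0,-0.36],[0.37,-0.8,0,0,0,-0.36],[0.37,-0.8,0,0,0,-0.36],[0.37,-0.8,0,0,0,-0.36],[0.37,-0.8,0,0,0,-0.36],[0.37,-0.8,0,0,0,-0.36],[0.37,-0.8,0,0,0,-0.36],[0.37,-0.8,0,0,0,-0.36],[0.37,-0.8,0,0,0,-0.36],[0.37,-0.8,0,0,0,-0.36]]]' 0 40
python3 -m pendant '[[[0.37,-0.8,0,0,0,-0.36],[0.37,-0.8,0,0,0,-0.36],[0.37,-0.8,0,0,0,-0.36],[0.37,-0.8,0,0,0,-0.36],[0.37,-0.8,0,0,0,-0.36],[0.37,-0.8,0,0,0,-0.36],[0.37,-0.8,0,0,0,-0.36],[0.37,-0.8,0,0,0,-0.36],[0.37,-0.8,0,0,0,-0.36],[0,0,0,0,0,0]]]'
python3 st.py
```

```text
clock: 1.1
tool_pos: [0.3397, 0.2039, 0.2313]
eef_rot: [0.0, 0.309, 0.951, 0.0]
ft_force: [1.4, -0.6, -0.1]
gripper_width: 0.0855
grasp_force: 0.0
clock: 2.1
tool_pos: [0.5081, -0.1586, 0.2313]
eef_rot: [0.001, 0.467, 0.885, -0.0]
ft_force: [0.1, -0.1, -1.0]
gripper_width: 0.0853
grasp_force: 0.0
t 2.1 tcp [ 508.1 -158.6  231.3] yaw_y 34.38 zaxis [ 0.0019 -0.0015 -1.    ] F [ 0.06 -0.1  -0.97] M [-0.02 -0.02  0.06] w 0.08526808599217679 g 0.0
```

```bash
python3 -m pendant '[[[0.14,-0.42,0,0,0,-0.1],[0.14,-0.42,0,0,0,-0.1],[0,0,-0.5,0,0,0],[0,0,-0.7,0,0,0],[0,0,-0.7,0,0,0],[0,0,-0.7,0,0,0],[0,0,-0.6,0,0,0],[0,0,-0.5,0,0,0],[0,0,-0.22,0,0,0],[0,0,0,0,0,0]]]' 0 40
python3 st.py
python3 - <<'E'
from h import *
im,d=viewer.get_image("side");cv2.imwrite("pics/s1.png",cv2.resize(im[250:370,270:430,::-1],(640,480),interpolation=cv2.INTER_CUBIC))
E
```

```text
clock: 3.1
tool_pos: [0.5187, -0.1956, 0.0339]
eef_rot: [-0.002, 0.474, 0.881, -0.0]
ft_force: [0.8, 0.1, -0.3]
gripper_width: 0.0855
grasp_force: 0.0
t 3.1 tcp [ 518.7 -195.6   33.9] yaw_y 33.47 zaxis [-0.0032  0.0013 -1.    ] F [ 0.79  0.1  -0.32] M [-0.    0.   -0.04] w 0.08554984080617341 g 0.0
```

View pics/s1.png

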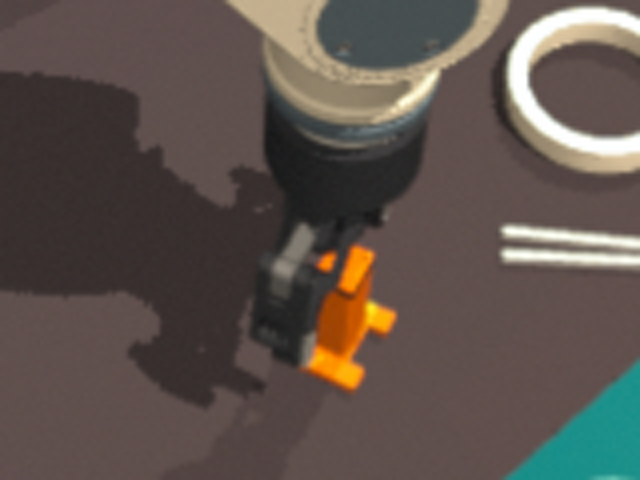

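The crop shows the fingers straddling the grip block at about (300,300), slightly short of centre. I'll shift by (+3.3, -5.4) mm and close.

```bash
python3 -m pendant '[[[0.07,-0.11,0,0,0,0],[0,0,0,0,0,0]]]'; python3 -m pendant '[[[0,0,0,0,0,0],[0,0,0,0,0,0],[0,0,0,0,0,0],[0,0,0,0,0,0],[0,0,0,0,0,0],[0,0,0,0,0,0],[0,0,0,0,0,0],[0,0,0,0,0,0]]]' 1 60
python3 st.py
```

```text
clock: 3.35
tool_pos: [0.5253, -0.203, 0.0369]
eef_rot: [0.002, 0.474, 0.881, 0.0]
ft_force: [0.2, -0.1, -0.1]
gripper_width: 0.0851
grasp_force: 0.0
clock: 4.15
tool_pos: [0.5236, -0.2019, 0.0356]
eef_rot: [0.0, 0.474, 0.881, 0.0]
ft_force: [-0.8, 0.6, 5.7]
gripper_width: 0.0252
grasp_force: 59.0
t 4.15 tcp [ 523.6 -201.9   35.6] yaw_y 33.45 zaxis [ 3.e-04 -1.e-04 -1.e+00] F [-0.79  0.57  5.71] M [ 0.05  0.23 -0.01] w 0.025236806119998893 g 58.96975636482239
```

```bash
python3 -m pendant '[[[0,0,0.2,0,0,0],[0,0,0.6,0,0,0],[0,0,0.8,0,0,0],[0,0,0.8,0,0,0],[0,0,0.6,0,0,0],[0.1,0.4,0.1,0,0,-0.5],[0.1,0.7,0,0,0,-0.5],[0.1,0.7,0,0,0,-0.5],[0.1,0.7,0,0,0,-0.5],[0.1,0.7,0,0,0,-0.5]]]'; python3 -m pendant '[[[0.1,0.7,0,0,0,-0.5],[0.1,0.7,0,0,0,-0.5],[0.1,0.7,0,0,0,-0.5],[0.1,0.7,0,0,0,-0.5],[0.1,0.7,0,0,0,-0.5],[0,0.3,0,0,0,0],[0,0,0,0,0,0],[0,0,0,0,0,0]]]'
python3 st.py
python3 - <<'E'
from h import *
for n in("side","top"):
    im,d=viewer.get_image(n);cv2.imwrite(f"pics/{n}2.png",im[...,::-1]);np.save(n+"2.npy",np.concatenate([im,cloud(n,d)],-1))
cv2.imwrite("pics/s2.png",cv2.resize(cv2.imread("pics/side2.png")[120:255,220:400],(800,600),interpolation=cv2.INTER_CUBIC))
E
```

```text
clock: 5.15
tool_pos: [0.5481, -0.0406, 0.1906]
eef_rot: [-0.0, 0.586, 0.811, -0.0]
ft_force: [0.9, -0.7, -1.0]
gripper_width: 0.0252
grasp_force: 58.8
clock: 5.95
tool_pos: [0.5729, 0.1475, 0.1902]
eef_rot: [-0.0, 0.685, 0.729, -0.001]
ft_force: [-0.1, -0.7, -1.6]
gripper_width: 0.0254
grasp_force: 58.8
t 5.95 tcp [572.9 147.5 190.2] yaw_y 3.53 zaxis [-9.e-04 -7.e-04 -1.e+00] F [-0.08 -0.72 -1.62] M [ 0.01 -0.06 -0.02] w 0.02542867239220011 g 58.79416823387146
```

View pics/s2.png

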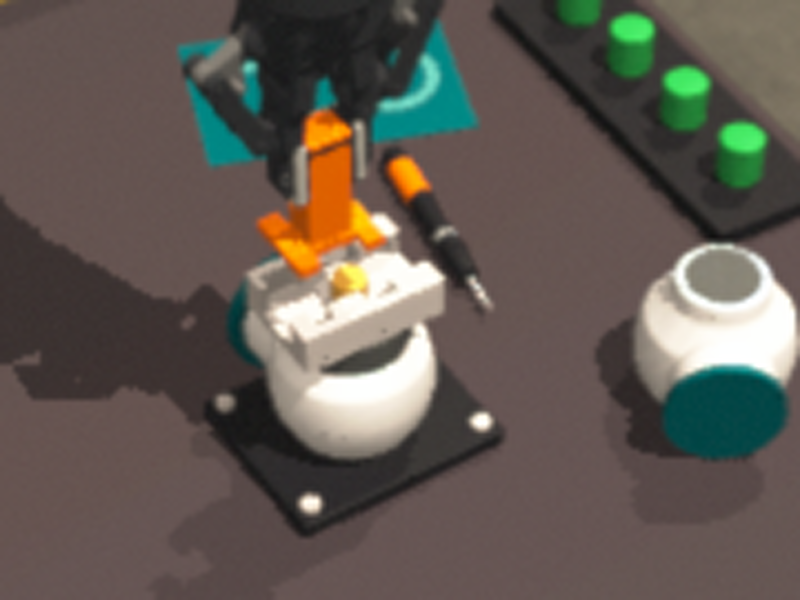

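The keeper hangs level over the shoe: orange block at (328,170), ears (290,240), plunger (350,280). I'll measure keeper versus shoe in the same camera so that calibration errors cancel.

```bash
python3 - <<'E'
from h import *
a=np.radians(3);Rv=np.array([[np.cos(a),np.sin(a)],[-np.sin(a),np.cos(a)]])
c0=np.array([.588,.150])
def V(q): return np.c_[(q[:,:2]-c0)@Rv.T,q[:,2]]*1000
P=[1,5,25,50,75,95,99]
for n,b0,b2 in(("side",(165,215,265,330),(140,185,275,312)),("top",(190,285,170,275),None)):
    A=np.load(n+"0.npy");c=A[b0[0]:b0[1],b0[2]:b0[3]].reshape(-1,6)
    q=V(c[:,3:]);ok=~np.isnan(q[:,0])&(abs(q[:,0])<60)&(abs(q[:,1])<45)
    pl=ok&(c[:,0]-c[:,2]>70)&(q[:,2]>105)&(np.hypot(q[:,0],q[:,1])<16)
    print(n,"plunger",pl.sum(),np.percentile(q[pl],P,axis=0).T.round(1).tolist())
    sh=ok&(c[:,0]-c[:,2]<60)&(q[:,2]>111)&(abs(q[:,1])<37);s=q[sh]
    print("shoe x",np.percentile(s[:,0],P).round(1),"y",np.percentile(s[:,1],P).round(1),"z",np.percentile(s[:,2],P).round(1))
    A=np.load(n+"2.npy");c=A.reshape(-1,6);q=V(c[:,3:])
    o=(c[:,0]>120)&(c[:,0]-c[:,2]>80)&(abs(q[:,0]+13)<35)&(abs(q[:,1])<35)&(q[:,2]>135);k=q[o]
    print("keeper",len(k))
    if len(k)<20: continue
    g=k[(k[:,2]>172)&(k[:,2]<215)];f=k[k[:,2]<163]
    print("grip x,y",np.percentile(g[:,:2],P,axis=0).T.round(1).tolist());print("foot",np.percentile(f,P,axis=0).T.round(1).tolist())
    t=k[k[:,2]>222];print("topface",len(t),np.percentile(t,P,axis=0).T.round(1).tolist() if len(t) else"")
    e=f[f[:,2]>156];
    print(cv2.minAreaRect(g[:,:2].astype(np.float32)), cv2.minAreaRect(f[:,:2].astype(np.float32)))
o=r.get_obs();print("tool in valve frame",V(o["tool_pos"][None]))
E
```

```text
side plunger 49 [[-9.8, -9.0, -4.6, -0.5, 4.1, 7.1, 9.2], [-9.4, -8.7, -4.8, -0.8, 2.7, 9.4, 10.6], [111.1, 112.4, 115.3, 117.0, 118.2, 120.2, 120.8]]
shoe x [-45.  -43.3 -22.   -4.1  20.6  36.7  39.9] y [-31.  -29.9 -26.  -14.   23.4  30.2  32.8] z [111.2 112.1 115.9 118.4 120.1 122.2 123.6]
keeper 478
grip x,y [[-29.4, -28.3, -24.3, -17.4, -10.9, -5.7, -4.9], [-13.5, -12.8, -11.5, -10.4, -9.1, -6.3, 4.3]]
foot [[-42.0, -40.7, -36.5, -29.5, -2.2, 7.0, 7.9], [-23.8, -22.4, -14.2, -9.6, 2.9, 18.4, 21.8], [152.9, 154.9, 158.8, 160.2, 161.5, 162.8, 162.9]]
topface 76 [[-31.5, -30.4, -19.4, -15.0, -9.1, -4.9, -3.6], [-14.0, -13.3, -10.5, -5.6, 0.5, 7.5, 11.2], [222.4, 223.6, 225.6, 227.0, 228.3, 236.4, 243.3]]
((-19.368816375732422, -8.397333145141602), (15.653407096862793, 27.516090393066406), 62.98454284667969) ((-17.097393035888672, -0.2996349334716797), (46.28580856323242, 51.88129806518555), 87.70085144042969)
top plunger 105 [[-7.9, -7.2, -3.9, 0.3, 4.0, 7.6, 9.1], [-8.7, -7.8, -3.5, 0.2, 4.1, 8.6, 9.0], [110.5, 114.2, 115.3, 116.4, 117.7, 119.6, 120.3]]
shoe x [-44.6 -42.  -19.2  -3.6  22.4  36.1  38.8] y [-29.2 -28.8 -23.6 -13.   24.8  29.4  30.9] z [111.4 114.1 116.9 118.2 119.7 121.5 122.4]
keeper 3
tool in valve frame [[-15.02111169  -2.3568124  190.24549838]]
```

Relative to the entry the keeper needs about +3 mm in x, +0.7 mm in y and -0.4° yaw. I'll apply that and descend to just above the plunger.

```bash
python3 -m pendant '[[[0.06,0.015,0,0,0,-0.07],[0,0,-0.2,0,0,0],[0,0,-0.3,0,0,0],[0,0,-0.1,0,0,0],[0,0,0,0,0,0],[0,0,0,0,0,0]]]'; python3 st.py
python3 - <<'E'
from h import *
im,d=viewer.get_image("side");cv2.imwrite("pics/s3.png",cv2.resize(im[140:215,250:350,::-1],(800,600),interpolation=cv2.INTER_CUBIC))
E
```

```text
clock: 6.65
tool_pos: [0.5763, 0.1488, 0.1599]
eef_rot: [-0.0, 0.688, 0.726, -0.0]
ft_force: [-0.3, 0.9, -1.4]
gripper_width: 0.0255
grasp_force: 58.8
t 6.65 tcp [576.3 148.8 159.9] yaw_y 3.03 zaxis [-8.e-04 -2.e-04 -1.e+00] F [-0.33  0.94 -1.38] M [-0.04  0.    0.04] w 0.025546057986197853 g 58.823972940444946
```

View pics/s3.png

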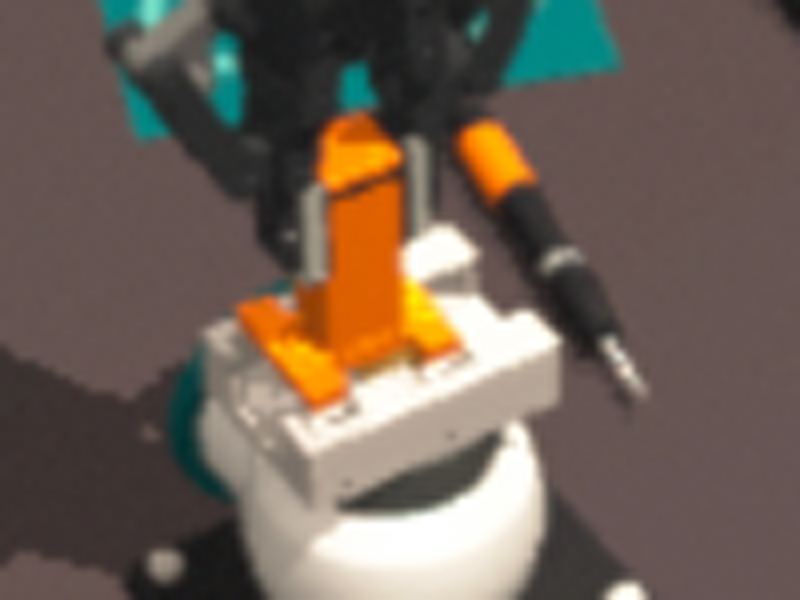

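The ears sit over the gaps, at (330,390) and (445,345), with the gap edges just visible beside them. Now a gentle descent while reading the force.

```bash
D='python3 st.py'
python3 -m pendant '[[[0,0,-0.03,0,0,0],[0,0,-0.03,0,0,0],[0,0,0,0,0,0]]]' >/dev/null; $D
python3 -m pendant '[[[0,0,-0.02,0,0,0],[0,0,-0.02,0,0,0],[0,0,0,0,0,0]]]'>/dev/null; $D
python3 -m pendant '[[[0,0,-0.02,0,0,0],[0,0,0,0,0,0]]]'>/dev/null; $D
python3 -m pendant '[[[0,0,-0.02,0,0,0],[0,0,0,0,0,0]]]'>/dev/null; $D
python3 -m pendant '[[[0,0,-0.02,0,0,0],[0,0,0,0,0,0]]]'>/dev/null; $D
```

```text
t 7.0 tcp [576.4 148.9 157.3] yaw_y 3.03 zaxis [ 1.e-04  0.e+00 -1.e+00] F [-1.45 -0.48 -1.25] M [ 0.02 -0.    0.02] w 0.024922352189009244 g 58.8241446018219
t 7.3 tcp [576.4 148.8 155.2] yaw_y 3.03 zaxis [-2.e-04 -1.e-04 -1.e+00] F [-0.45  0.04 -0.93] M [ 0.05 -0.02  0.  ] w 0.02513476249007483 g 58.82273733615875
t 7.5 tcp [576.4 148.8 154.2] yaw_y 3.03 zaxis [-2.e-04 -1.e-04 -1.e+00] F [-0.19  1.02 -1.07] M [ 0.    0.03 -0.06] w 0.025235906113030605 g 58.82425367832184
t 7.7 tcp [576.4 148.8 153.2] yaw_y 3.03 zaxis [-2.e-04 -1.e-04 -1.e+00] F [ 0.59 -0.31 -1.51] M [-0.02  0.    0.02] w 0.02558110566838555 g 58.82383704185486
t 7.9 tcp [576.6 148.9 152.6] yaw_y 3.03 zaxis [ 2.e-04  1.e-04 -1.e+00] F [-0.43 -0.47  1.42] M [-0.07  0.23  0.  ] w 0.02583365973997027 g 59.19701635837555
```

```bash
D='python3 st.py'
for i in 1; do
python3 -m pendant '[[[0,0,-0.02,0,0,0],[0,0,0,0,0,0]]]'>/dev/null; $D
python3 -m pendant '[[[0,0,-0.02,0,0,0],[0,0,0,0,0,0]]]'>/dev/null; $D
python3 -m pendant '[[[0,0,-0.02,0,0,0],[0,0,0,0,0,0]]]'>/dev/null; $D
done
```

```text
t 8.1 tcp [576.6 148.9 151.5] yaw_y 3.03 zaxis [ 3.e-04  1.e-04 -1.e+00] F [-0.95 -0.97  3.03] M [-0.02  0.22 -0.05] w 0.025498798328469362 g 59.2976188659668
t 8.3 tcp [576.5 148.9 150.4] yaw_y 3.03 zaxis [ 2.e-04  0.e+00 -1.e+00] F [-1.49 -0.05  3.01] M [-0.03  0.17 -0.  ] w 0.02545653734160066 g 59.38157379627228
t 8.5 tcp [576.6 148.9 149.3] yaw_y 3.03 zaxis [ 2.e-04  0.e+00 -1.e+00] F [-1.4  -0.3   3.56] M [-0.08  0.21 -0.03] w 0.025227155555961077 g 59.46162700653076
```

```bash
D='python3 st.py'
python3 -m pendant '[[[0,0,-0.02,0,0,0],[0,0,-0.02,0,0,0],[0,0,0,0,0,0]]]'>/dev/null; $D
python3 -m pendant '[[[0,0,-0.02,0,0,0],[0,0,-0.02,0,0,0],[0,0,0,0,0,0]]]'>/dev/null; $D
python3 -m pendant '[[[0,0,-0.02,0,0,0],[0,0,-0.02,0,0,0],[0,0,0,0,0,0]]]'>/dev/null; $D
```

```text
t 8.8 tcp [576.6 148.9 147.3] yaw_y 3.03 zaxis [ 2.e-04  0.e+00 -1.e+00] F [-2.02 -0.26  5.6 ] M [-0.05  0.26  0.  ] w 0.025413391249088802 g 59.5982426404953
t 9.1 tcp [576.6 148.9 145.5] yaw_y 3.03 zaxis [ 3.e-04  1.e-04 -1.e+00] F [-1.6   0.23  6.03] M [-0.11  0.32  0.05] w 0.025670515964632025 g 59.697314500808716
t 9.4 tcp [576.6 148.9 143.6] yaw_y 3.03 zaxis [ 2.e-04  0.e+00 -1.e+00] F [-2.34 -0.84  8.03] M [-0.1   0.4  -0.04] w 0.025293207677350264 g 59.811689257621765
```

```bash
D='python3 st.py'
python3 -m pendant '[[[0,0,-0.02,0,0,0],[0,0,-0.02,0,0,0],[0,0,0,0,0,0]]]'>/dev/null; $D
python3 -m pendant '[[[0,0,-0.02,0,0,0],[0,0,-0.01,0,0,0],[0,0,0,0,0,0]]]'>/dev/null; $D
python3 -m pendant '[[[0,0,-0.01,0,0,0],[0,0,0,0,0,0]]]'>/dev/null; $D
python3 -m pendant '[[[0,0,-0.01,0,0,0],[0,0,0,0,0,0]]]'>/dev/null; $D
```

```text
t 9.7 tcp [576.6 148.9 141.7] yaw_y 3.03 zaxis [ 3.e-04  1.e-04 -1.e+00] F [-2.93 -0.48  8.35] M [-0.15  0.51  0.01] w 0.02539755320109705 g 59.93573069572449
t 10.0 tcp [576.6 148.9 140.4] yaw_y 3.03 zaxis [ 3.e-04  1.e-04 -1.e+00] F [-3.81 -0.56  9.2 ] M [-0.15  0.54 -0.  ] w 0.02550352964307664 g 60.00698268413544
t 10.2 tcp [576.6 148.9 139.9] yaw_y 3.03 zaxis [ 3.e-04  1.e-04 -1.e+00] F [-3.11 -0.77  9.08] M [-0.15  0.54 -0.01] w 0.02523800415489178 g 60.007683634757996
t 10.4 tcp [576.6 148.9 139.4] yaw_y 3.03 zaxis [ 4.e-04  1.e-04 -1.e+00] F [-3.71  0.11  9.51] M [-0.17  0.54  0.02] w 0.025596207987088775 g 60.03806948661804
```

```bash
D='python3 st.py'
python3 -m pendant '[[[0,0,-0.01,0,0,0],[0,0,0,0,0,0]]]'>/dev/null; $D
python3 -m pendant '[[[0,0,-0.01,0,0,0],[0,0,0,0,0,0]]]'>/dev/null; $D
```

```text
t 10.6 tcp [576.6 148.9 139. ] yaw_y 3.03 zaxis [ 3.e-04  1.e-04 -1.e+00] F [-3.38 -0.51 10.39] M [-0.14  0.6   0.02] w 0.025644365352415203 g 60.072192549705505
t 10.8 tcp [576.6 148.9 138.7] yaw_y 3.03 zaxis [ 4.e-04  1.e-04 -1.e+00] F [-3.74  0.12 12.65] M [-0.2   0.79 -0.02] w 0.025324206612964577 g 60.612720251083374
```

The floor is reached (force above the spring's 12.6 N, plunger home). Now I slide along +x (3° yaw).

```bash
D='python3 st.py'
python3 -m pendant '[[[0.02,0.001,0,0,0,0],[0.02,0.001,0,0,0,0],[0,0,0,0,0,0]]]'>/dev/null; $D
python3 -m pendant '[[[0.02,0.001,0,0,0,0],[0.02,0.001,0,0,0,0],[0,0,0,0,0,0]]]'>/dev/null; $D
python3 -m pendant '[[[0.02,0.001,0,0,0,0],[0.02,0.001,0,0,0,0],[0,0,0,0,0,0]]]'>/dev/null; $D
```

```text
t 11.1 tcp [576.9 148.8 138.8] yaw_y 3.02 zaxis [-3.4e-03 -4.0e-04 -1.0e+00] F [-10.66  -0.77  18.91] M [-0.25  1.89 -0.03] w 0.0248777181172693 g 61.31194710731506
t 11.4 tcp [579.1 149.1 138.8] yaw_y 3.02 zaxis [-2.9e-03 -2.0e-04 -1.0e+00] F [-9.96 -1.04 17.69] M [-0.17  1.69  0.01] w 0.02554107599547796 g 61.12460374832153
t 11.7 tcp [581.1 149.2 138.8] yaw_y 3.02 zaxis [-2.9e-03 -2.0e-04 -1.0e+00] F [-9.33 -1.43 17.32] M [-0.13  1.74 -0.02] w 0.02563839337130722 g 61.079859137535095
```

```bash
D='python3 st.py'
python3 -m pendant '[[[0.02,0.001,0.01,0,0,0],[0.02,0.001,0,0,0,0],[0,0,0,0,0,0]]]'>/dev/null; $D
python3 -m pendant '[[[0.02,0.001,0,0,0,0],[0.02,0.001,0,0,0,0],[0,0,0,0,0,0]]]'>/dev/null; $D
python3 -m pendant '[[[0.02,0.001,0,0,0,0],[0.02,0.001,0,0,0,0],[0,0,0,0,0,0]]]'>/dev/null; $D
```

```text
t 12.0 tcp [583.4 149.3 138.8] yaw_y 3.03 zaxis [-2.3e-03 -1.0e-04 -1.0e+00] F [-7.55 -0.19 13.3 ] M [-0.06  1.4  -0.01] w 0.025345280356236233 g 60.325908064842224
t 12.3 tcp [585.4 149.4 138.9] yaw_y 3.02 zaxis [-2.4e-03 -1.0e-04 -1.0e+00] F [-7.2   0.05 12.48] M [-0.14  1.33 -0.05] w 0.025232890218917777 g 60.41013836860657
t 12.6 tcp [587.3 149.5 138.8] yaw_y 3.02 zaxis [-2.6e-03 -2.0e-04 -1.0e+00] F [-7.8  -0.56 11.54] M [-0.12  1.45  0.03] w 0.025245033653382046 g 60.379130244255066
```

```bash
D='python3 st.py'
python3 -m pendant '[[[0.02,0.001,0,0,0,0],[0.02,0.001,0,0,0,0],[0,0,0,0,0,0]]]'>/dev/null; $D
python3 -m pendant '[[[0.02,0.001,0,0,0,0],[0.02,0.001,0,0,0,0],[0,0,0,0,0,0]]]'>/dev/null; $D
python3 -m pendant '[[[0.02,0.001,0,0,0,0],[0.02,0.001,0,0,0,0],[0,0,0,0,0,0]]]'>/dev/null; $D
python3 -m pendant '[[[0.02,0.001,0,0,0,0],[0,0,0,0,0,0]]]'>/dev/null; $D
```

```text
t 12.9 tcp [589.3 149.6 138.8] yaw_y 3.03 zaxis [-2.6e-03 -2.0e-04 -1.0e+00] F [-7.09 -0.18 13.33] M [-0.08  1.4  -0.01] w 0.025269863564942933 g 60.37248909473419
t 13.2 tcp [591.3 149.7 138.9] yaw_y 3.02 zaxis [-2.5e-03 -1.0e-04 -1.0e+00] F [-6.56 -0.54 12.67] M [-0.11  1.44 -0.04] w 0.025100316520675802 g 60.37729024887085
t 13.5 tcp [593.3 149.8 138.8] yaw_y 3.03 zaxis [-2.6e-03 -2.0e-04 -1.0e+00] F [-7.94 -0.33 12.92] M [-0.13  1.47 -0.07] w 0.025313283271464936 g 60.38403511047363
t 13.7 tcp [594.3 149.8 138.8] yaw_y 3.02 zaxis [-2.6e-03 -1.0e-04 -1.0e+00] F [-6.    0.58 11.83] M [-0.1   1.53  0.04] w 0.025503287305918363 g 60.44187605381012
```

```bash
D='python3 st.py'
python3 -m pendant '[[[0.02,0.001,0,0,0,0],[0,0,0,0,0,0]]]'>/dev/null; $D
python3 -m pendant '[[[0.02,0.001,0,0,0,0],[0,0,0,0,0,0]]]'>/dev/null; $D
python3 -m pendant '[[[0.01,0.0005,0,0,0,0],[0,0,0,0,0,0]]]'>/dev/null; $D
python3 -m pendant '[[[0.01,0.0005,0,0,0,0],[0,0,0,0,0,0]]]'>/dev/null; $D
```

```text
t 13.9 tcp [595.3 149.9 138.9] yaw_y 3.02 zaxis [-2.7e-03 -1.0e-04 -1.0e+00] F [-7.99  0.35 12.83] M [-0.1   1.54  0.  ] w 0.02511146956098893 g 60.44473886489868
t 14.1 tcp [596.2 149.9 138.8] yaw_y 3.03 zaxis [-2.7e-03 -2.0e-04 -1.0e+00] F [-7.31  0.36 13.26] M [-0.06  1.46  0.01] w 0.025198106158624584 g 60.445119738578796
t 14.3 tcp [596.6 149.9 138.9] yaw_y 3.02 zaxis [-3.e-03 -2.e-04 -1.e+00] F [-7.67  0.64 13.31] M [-0.14  1.63 -0.02] w 0.0252518864579431 g 60.61088025569916
t 14.5 tcp [597.2 150.  138.8] yaw_y 3.03 zaxis [-2.9e-03 -2.0e-04 -1.0e+00] F [-7.49 -0.37 12.45] M [-0.09  1.6  -0.05] w 0.02547025043939565 g 60.57578980922699
```

```bash
D='python3 st.py'
python3 -m pendant '[[[0.01,0.0005,0,0,0,0],[0,0,0,0,0,0]]]'>/dev/null; $D
python3 -m pendant '[[[0.01,0.0005,0,0,0,0],[0,0,0,0,0,0]]]'>/dev/null; $D
python3 -m pendant '[[[0.01,0.0005,0,0,0,0],[0,0,0,0,0,0]]]'>/dev/null; $D
```

```text
t 14.7 tcp [597.6 150.  138.8] yaw_y 3.02 zaxis [-3.e-03 -2.e-04 -1.e+00] F [-7.01 -0.7  12.58] M [-0.14  1.62  0.04] w 0.025437491898353107 g 60.65101146697998
t 14.9 tcp [598.2 150.  138.9] yaw_y 3.03 zaxis [-2.8e-03 -2.0e-04 -1.0e+00] F [-7.6   0.7  12.79] M [-0.07  1.58  0.01] w 0.025202775533390082 g 60.60960352420807
t 15.1 tcp [598.6 150.1 138.9] yaw_y 3.02 zaxis [-2.9e-03 -1.0e-04 -1.0e+00] F [-7.89 -1.18 12.09] M [-0.07  1.6   0.03] w 0.02505979346878662 g 60.59020221233368
```

```bash
D='python3 st.py'
python3 -m pendant '[[[0.01,0.0005,0,0,0,0],[0,0,0,0,0,0]]]'>/dev/null; $D
python3 -m pendant '[[[0.01,0.0005,0,0,0,0],[0,0,0,0,0,0]]]'>/dev/null; $D
python3 -m pendant '[[[0.01,0.0005,0,0,0,0],[0,0,0,0,0,0]]]'>/dev/null; $D
```

```text
t 15.3 tcp [599.1 150.1 138.8] yaw_y 3.02 zaxis [-3.e-03 -2.e-04 -1.e+00] F [-7.35 -0.99 13.4 ] M [-0.12  1.64 -0.07] w 0.025465712794392543 g 60.593111515045166
t 15.5 tcp [599.3 150.1 138.9] yaw_y 3.03 zaxis [-3.7e-03 -3.0e-04 -1.0e+00] F [-9.53 -0.69 15.3 ] M [-0.09  1.87  0.04] w 0.025373229850621813 g 60.71147918701172
t 15.7 tcp [599.4 150.  138.9] yaw_y 3.02 zaxis [-4.7e-03 -4.0e-04 -1.0e+00] F [-10.05  -0.3   16.62] M [-0.15  2.1  -0.02] w 0.02553343499616491 g 60.84979712963104
```

The end stop is felt at tool x ≈ 599.2. I'll back off about 1.5 mm and let the keeper rise.

```bash
D='python3 st.py'
python3 -m pendant '[[[-0.03,-0.0015,0,0,0,0],[-0.01,-0.0005,0,0,0,0],[0,0,0,0,0,0]]]'>/dev/null; $D
python3 -m pendant '[[[0,0,0.02,0,0,0],[0,0,0.02,0,0,0],[0,0,0,0,0,0]]]'>/dev/null; $D
python3 -m pendant '[[[0,0,0.02,0,0,0],[0,0,0,0,0,0]]]'>/dev/null; $D
```

```text
t 16.0 tcp [599.1 150.1 138.9] yaw_y 3.03 zaxis [-7.e-04  1.e-04 -1.e+00] F [-3.7  -0.39 10.61] M [-0.11  1.    0.02] w 0.02542424148690576 g 60.11985003948212
t 16.3 tcp [599.1 150.1 140.8] yaw_y 3.03 zaxis [-9.e-04  1.e-04 -1.e+00] F [-3.76  0.12 10.  ] M [-0.07  0.97 -0.  ] w 0.025505691032024335 g 59.985891580581665
t 16.5 tcp [599.1 150.1 141.8] yaw_y 3.03 zaxis [-9.e-04  0.e+00 -1.e+00] F [-4.06 -0.28  8.97] M [ 0.01  0.89 -0.01] w 0.02553786282301492 g 59.964664578437805
```

```bash
D='python3 st.py'
python3 -m pendant '[[[-0.02,-0.001,0,0,0,0],[0,0,0.01,0,0,0],[0,0,0,0,0,0]]]'>/dev/null; $D
python3 -m pendant '[[[0,0,0.02,0,0,0],[0,0,0,0,0,0]]]'>/dev/null; $D
python3 -m pendant '[[[0,0,0.02,0,0,0],[0,0,0,0,0,0]]]'>/dev/null; $D
```

```text
t 16.8 tcp [598.9 150.1 142.5] yaw_y 3.02 zaxis [ 1.e-03  3.e-04 -1.e+00] F [-2.27  0.32  8.74] M [-0.13  0.51 -0.02] w 0.02551558185731607 g 59.89359498023987
t 17.0 tcp [598.9 150.1 143.4] yaw_y 3.03 zaxis [ 9.e-04  3.e-04 -1.e+00] F [-2.42  0.33  7.48] M [-0.05  0.44 -0.01] w 0.02549908156026366 g 59.82411861419678
t 17.2 tcp [598.9 150.1 144.4] yaw_y 3.03 zaxis [ 9.e-04  4.e-04 -1.e+00] F [-1.11 -0.26  6.71] M [-0.03  0.38  0.01] w 0.025295973902360814 g 59.81530487537384
```

```bash
D='python3 st.py'
python3 -m pendant '[[[-0.01,0,0.01,0,0,0],[0,0,0,0,0,0]]]'>/dev/null; $D
python3 -m pendant '[[[0,0,0.01,0,0,0],[0,0,0,0,0,0]]]'>/dev/null; $D
python3 -m pendant '[[[0,0,0.01,0,0,0],[0,0,0,0,0,0]]]'>/dev/null; $D
python3 - <<'E'
from h import *
im,d=viewer.get_image("side");cv2.imwrite("pics/s4.png",cv2.resize(im[140:215,250:350,::-1],(800,600),interpolation=cv2.INTER_CUBIC))
E
```

```text
t 17.4 tcp [598.8 150.1 145. ] yaw_y 3.03 zaxis [ 1.9e-03  4.0e-04 -1.0e+00] F [-1.13 -0.43  6.84] M [ 0.    0.18 -0.05] w 0.025134304279514432 g 59.74925458431244
t 17.6 tcp [598.8 150.1 145.4] yaw_y 3.02 zaxis [ 1.8e-03  5.0e-04 -1.0e+00] F [-0.21  0.35  6.84] M [-0.01  0.14 -0.03] w 0.02531585001022438 g 59.74967122077942
t 17.8 tcp [598.8 150.2 145.7] yaw_y 3.03 zaxis [ 1.8e-03  4.0e-04 -1.0e+00] F [0.46 1.27 5.88] M [ 0.11 -0.06  0.04] w 0.025247481125162084 g 59.579556584358215
```

View pics/s4.png

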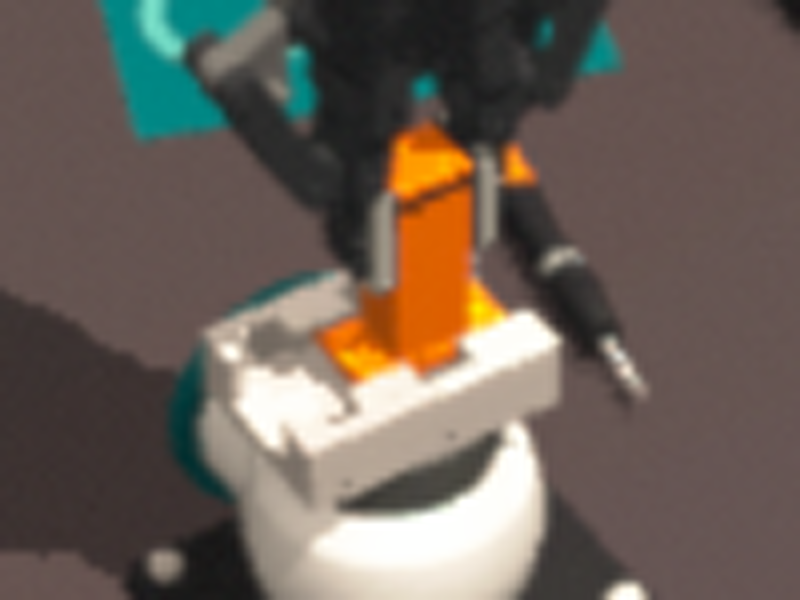

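The keeper sits under the lips, ears hidden at both ends, upright at (430,270), and the roof is felt at tool z ≈ 145.5. I'll relax the grip, release and retreat upward.

```bash
D='python3 st.py'
python3 -m pendant '[[[0,0,0,0,0,0],[0,0,0,0,0,0]]]' 1 20 >/dev/null; $D
python3 -m pendant '[[[0,0,0,0,0,0],[0,0,0,0,0,0],[0,0,0,0,0,0],[0,0,0,0,0,0],[0,0,0,0,0,0],[0,0,0,0,0,0],[0,0,0,0,0,0]]]' 0 >/dev/null; $D
python3 -m pendant '[[[0,0,0.2,0,0,0],[0,0,0.4,0,0,0],[0,0,0.6,0,0,0],[0,0,0.6,0,0,0],[0,0,0.6,0,0,0],[-0.8,0,0.2,0,0,0],[-0.8,0,0,0,0,0],[-0.5,0,0,0,0,0],[0,0,0,0,0,0],[0,0,0,0,0,0]]]'>/dev/null; $D
python3 - <<'E'
from h import *
a=np.radians(3);Rv=np.array([[np.cos(a),np.sin(a)],[-np.sin(a),np.cos(a)]])
for n in("side","top"):
    im,d=viewer.get_image(n)
    c=np.concatenate([im,cloud(n,d)],-1).reshape(-1,6);q=np.c_[(c[:,3:5]-[.588,.15])@Rv.T,c[:,5]]*1000
    k=q[(c[:,0]>120)&(c[:,0].astype(float)-c[:,2]>80)&(abs(q[:,0]-8)<30)&(abs(q[:,1])<28)&(q[:,2]>135)]
    t=k[k[:,2]>174];print(n,len(k),len(t),np.percentile(k,[3,50,97],axis=0).round(1).tolist(),np.percentile(t,[3,50,97],axis=0).round(1).tolist() if len(t) else "")
    if n=="side":a1=im
    else:b1=im
cv2.imwrite("pics/s5.png",np.hstack([cv2.resize(a1[140:215,265:340,::-1],(400,400)),cv2.resize(b1[180:300,170:290,::-1],(400,400))]))
E
```

```text
t 18.05 tcp [598.7 150.1 145.7] yaw_y 3.03 zaxis [ 1.7e-03  4.0e-04 -1.0e+00] F [1.68 0.23 5.75] M [ 0.06 -0.05 -0.  ] w 0.025163159720216894 g 59.578619599342346
t 18.75 tcp [598.  150.  145.3] yaw_y 3.03 zaxis [-0.  0. -1.] F [ 0.66 -0.38  0.28] M [0.   0.03 0.02] w 0.08512593066221705 g 0.0
t 19.75 tcp [493.3 150.1 276.5] yaw_y 3.05 zaxis [ 2.e-03  5.e-04 -1.e+00] F [ 0.78 -0.07  0.7 ] M [ 0.03 -0.05  0.02] w 0.08539256558740922 g 0.0
side 279 103 [[-3.9, -11.9, 137.7], [6.4, -7.4, 166.2], [20.7, 10.3, 185.3]] [[-2.4, -11.1, 175.4], [8.1, -2.4, 181.7], [21.1, 10.9, 185.7]]
top 251 225 [[-2.2, -10.6, 141.9], [9.6, -1.5, 181.2], [21.1, 9.6, 184.5]] [[-2.2, -10.2, 176.7], [9.6, -0.4, 181.6], [21.2, 9.6, 184.6]]
```

View pics/s5.png

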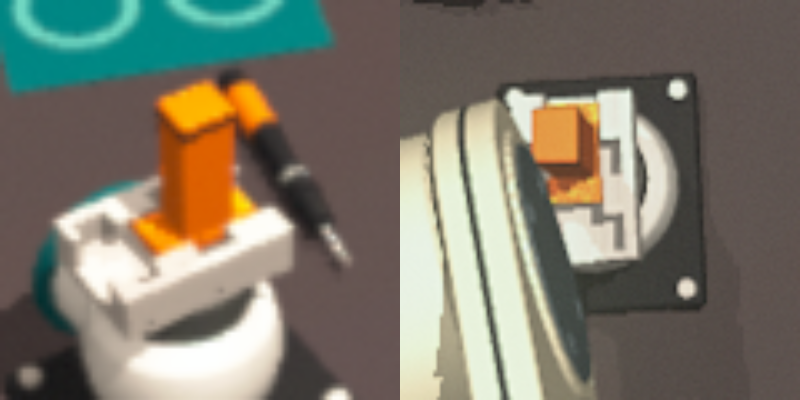

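The keeper stands upright and seated: x ≈ +9 mm, y ≈ 0, top at about 0.182 m, so the foot is about 7 mm up. The robot is clear.

```bash
python3 -c "
from workcell import r
print(r.hand_in())"
```

```text
the job is handed in; nothing more can be done
None
```

The keeper is locked in the shoe, upright and about 9 mm past the plunger axis, holding the plunger about 7 mm in (from camera and arm readings). The wrist force stayed under about 22 N, no other item on the bench was touched, and the job is handed in, though no verdict came back.

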